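# Load the last battery module and preload the row

### The arm

A 6-joint arm with a two-finger parallel gripper is mounted at the origin on the work surface. World frame = base frame: x ahead of the robot, y to its left, z up, the work surface at z = 0. Lengths are in m, angles in rad, forces in N, time in s.
With the tool pointing down it reaches from about 0.375 to 0.975 m from the base axis. Payload 3.8 kg.
Tool frame: the origin (TCP) lies at the very end of the fingers, on their centre line; the grasp point (between the pads) lies 19 mm behind it; z points along the fingers, y is the direction in which the jaws open and shut (so a half turn about z gives the same grasp; the last joint's range is limited). The gripper opens to 85 mm and grips with 20 to 120 N. Pads are 22 mm wide; open, the fingers measure 114 mm over their backs; the gripper's body (76 mm by 85 mm) begins 54 mm behind the grasp point. The pads swing forward as they close: fully open they stand 13 mm farther back than shut.
Start: joints at [1.106, 0.264, 1.604, -0, 1.274, -0.037], TCP at [0.28, 0.614, 0.207] pointing down, gripper open.
Joint ranges: [-2.63, 2.63], [-0.94, 2.18], [0.31, 2.57], [-1.31, 4.45], [0, 2.66], [-2.55, 2.55]. Speed limits (rad/s): [2.57, 2.57, 3.14, 3.14, 3.14, 3.14].

### API

Orientations are given as a rotation vector (axis times angle).
In Python, from workcell import status, read_camera, camera_info, order gives the robot as it stands.
- The arm moves only by the tool move_arm, never from a script. Its argument "deltas" is a list of rows, each a list of 3 entries, a list of its own where there are three numbers: the turn, a rotation vector about the world's x, y, z as a fraction of full scale, then the shift along the world's x, y, z as a fraction of full scale, then the closure, from -1 (fully open) to 1 (shut), so that 0 is half open. A call has 1 to 20 rows; each row is the pose to reach, as a shift and turn from the pose commanded when the call began; what a row does not reach only later rows make up. Full scale, the value 1, is 0.1 m for a shift and pi/2 rad for a turn. A row lasts 1/8 s, in which the tool goes at most 62.5 mm and 10.7 degrees, less where a joint would pass 70% of its speed; a pose out of reach is approached as far as the arm can. A call with a number of a shift or a turn outside -1 to 1 is refused whole. A call with a gripper value outside its range is refused whole. The fingers move at their own pace and stop on an object; "grip_force" is the grip in N (left out, the last holds). Time passes only in rows, so rows that repeat a pose let the fingers close. It gives the time, the measured TCP pose, the force and the opening at its end, in the units of the state.
- status.read_state(): the state, without advancing time (a new reading comes with each control period).
- read_camera(name): name is "scene" or "top" or "wrist"; returns (picture, depth): 420x560x3 uint8, red, green, blue; 420x560 float32, m along the optical axis (not along the pixel's ray), 0 where there is no reading.
- camera_info(name): a dict with "K" (3x3 intrinsics, pixels), "R" (3x3) and "t" (3): a world point X has camera coordinates R X + t. Camera axes: x right, y down, z forward; pixel columns grow to the right and rows downward; lengths in m; the calibration is good to about 2 mm. The wrist camera is an equidistant fisheye: a pixel r from the principal point sees the ray r / f radians off the axis. A picture is of the moment at which its call begins: read the wrist's pose just before it. camera_info takes no time and is no camera call; for the wrist camera it gives the pose at the moment of the call.
- order.finish_job(): hands the job in, once; it reports no verdict.
The state is a dict: "time": time; "q": joint angles; "joint_vel": joint speeds; "joint_torque": joint torques, N m; "tool_pos": TCP position; "tcp_rot": TCP orientation; "wrist_force": force on the tool from outside, world axes, zero at the start; "torque": the same for the moment, N m; "width": opening from 0.0 (shut) to 1.0 (fully open).
Only numpy, scipy, OpenCV 4.12 (cv2) and the standard library are available. Lean on these libraries where they do the work, as an engineer would, in place of code of your own. Each camera call takes 0.05 s, during which the arm holds its last target. There are 200 camera calls.

### The job

Stand the loose battery module gently in the gap of the assembly tray, in line with the others and terminals up, and let go of it. Then push the steel pressure plate so that the three modules close up against the sprung end pad and stay lightly preloaded with about 6 newtons; the cases are thin, so never squeeze the row with more than 15 newtons. Leave the meter, screwdriver and jar where they are.

Things in the scene. Friction and masses are not known exactly. Their poses are not given: they have to be found in the camera images.
- tray: fixed aluminium assembly tray, 300 mm long (own x) by 150 mm wide (own y); origin at the centre of its underside on the bench. Floor 10 mm thick. Side rails, inner faces at y = +-65 mm, reach 35 mm above the bench. The row is pushed along its +x, towards the dark end wall.
- end_wall (a point): middle of the inner face of the 95 mm high end wall (tray x = 133 mm, 50 mm above the bench). Before it stands an untracked black sprung pad as wide and high as a module: its resting face lies at an unknown 48 to 73 mm before the wall, and it yields up to 30 mm towards it, pushing back by about 1 N at first and 0.8 N more per mm. The preload must be felt.
- plate: steel pressure plate, 12 mm thick (tray x), 110 mm wide, edges 14 and 106 mm above the bench; origin mid-thickness and mid-width, at bench height; axes as the tray's. Slides only along tray x, starts at about -120 mm, 170 mm of travel. Push it on its -x face: dry friction in its guides takes about 7 N to move it, and holds it where it is left, against the preload.
- cell_new: the loose battery module, upright on the bench outside the tray: grey slab 22 mm thick (own x), 120 mm long (own y), 90 mm high plus 9 mm terminal studs, 0.25 to 0.5 kg; origin at the centre of its underside, z up. It goes into the gap between the plate and cell_b (85 mm or more), long side across the tray; either face may look at the plate.
- cell_b: battery module like cell_new, standing loose in the tray, next to the gap (tray x -9 to 0 mm). Each module slides on the tray floor against 0.7 to 2 N of friction.
- cell_a: battery module like cell_new, standing loose in the tray between cell_b and the pad, 13 to 27 mm clear of cell_b and 9 to 39 mm clear of the pad.
- meter: orange hand meter lying on the bench, 145 x 72 x 40 mm, origin at the centre of its underside; leave alone.
- driver: screwdriver lying on the bench, leave alone; origin at the centre of its underside.
- jar: jar with lid, 60 mm diameter, 75 mm high, leave alone; origin at the centre of its underside.
Things that resemble listed ones, but are neither listed nor needed, are in the scene too. What is shaped like the cell_new but blue or yellow is not meant.

How it is judged:
By the outcome, as a careful person would: the job done as asked, in the order asked, and still so for the second after the job is handed in, with the robot touching nothing.
It also fails if it takes over 72 s, if anything falls off the work surface, if the arm or the gripper's body presses on something with over 40 N, if the wrist force passes 120 N, or if a joint passes its speed limit or range.

## Working session

There is one attempt and no reset: what is moved stays moved. The work goes in short steps, Python scripts to look and compute and a tool call to move; the robot and the scene stay as the last step left them, time stands still between calls to the robot, and variables do not carry over. Pictures are saved under pics/ and viewed, about 8 in all and at most 12, crops included, and the job is handed in when it is done.

Besides the shell and the picture viewer there is one more tool, called after "Request:" as name([rows], argument=value, ...), one row to a line, values as JSON. move_arm: Moves the arm, as the interface text tells. Its arguments: {"type":"object","properties":{"deltas":{"type":"array","items":{"type":"array"}},"grip_force":{"type":"number"}},"required":["deltas"]}

```bash
mkdir -p pics; ls; python3 - <<'E'
from workcell import status, read_camera, camera_info
import cv2, numpy as np
print(status.read_state())
for n in ("scene","top"):
    p,d=read_camera(n); cv2.imwrite(f"pics/{n}0.png",p[...,::-1]); np.save(f"pics/{n}0.npy",d); print(n,camera_info(n))
E
```

```text
pics
{'time': 0.0, 'q': array([ 1.10615373e+00,  2.64760878e-01,  1.60538885e+00,  9.66664154e-06,
        1.27368832e+00, -3.69054666e-02]), 'joint_vel': array([ 0.00014858,  0.00101345,  0.00139061, -0.00023516, -0.00067303,
       -0.00096401]), 'joint_torque': array([-1.03250924e-03, -5.15089095e+01, -3.67327666e+01, -2.37095774e-04,
        1.26278854e-02, -4.39969222e-05]), 'tool_pos': array([0.27964727, 0.61348128, 0.20614886]), 'tcp_rot': array([-0.66666142, -3.06946223,  0.00341251]), 'wrist_force': array([ 0.06902813,  0.58842666, -0.14160858]), 'torque': array([ 0.00719876,  0.03955046, -0.00642889]), 'width': 0.9998577735032451}
scene {'K': array([[529.05232216,   0.        , 282.53426544],
       [  0.        , 529.05232216, 201.0103079 ],
       [  0.        ,   0.        ,   1.        ]]), 'R': array([[-0.59401157,  0.80439285, -0.01011918],
       [ 0.68906419,  0.50227417, -0.52240903],
       [-0.41513949, -0.31728977, -0.85263498]]), 't': array([ 0.31743379, -0.37158068,  1.64109523])}
top {'K': array([[521.63435549,   0.        , 287.57983114],
       [  0.        , 521.63435549, 213.60552473],
       [  0.        ,   0.        ,   1.        ]]), 'R': array([[ 0.02567866, -0.99962185,  0.00983649],
       [-0.99268464, -0.0266592 , -0.11775611],
       [ 0.11797382, -0.00674072, -0.99299383]]), 't': array([0.03430901, 0.55940826, 1.57397169])}
```

View pics/scene0.png

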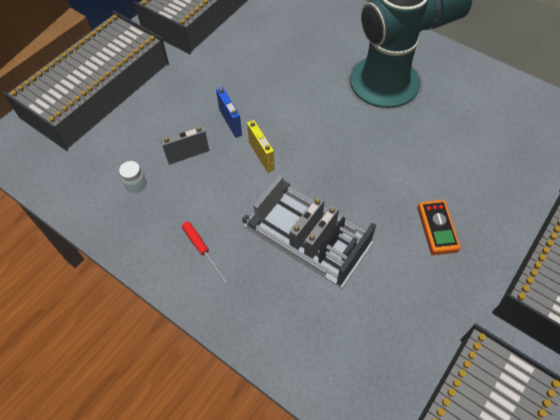

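View pics/top0.png

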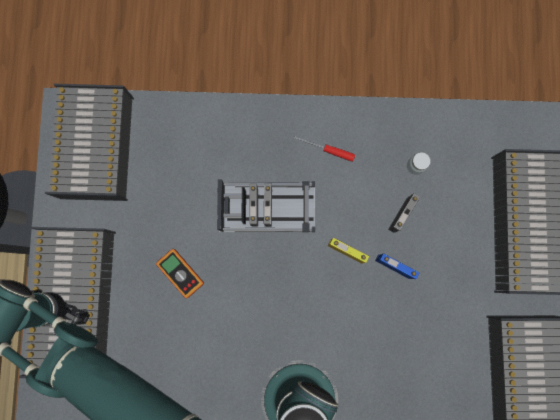

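Top view: the tray is at (268,207), with the dark end wall on the left at (222,207) and the plate on the right at (310,207). Candidates for the loose module:
- grey slab at (405,212)
- blue at (398,266), a decoy
- yellow at (348,250), a decoy
- grey modules in crates at the edges, e.g. (85,140) and (535,220), not loose

I choose the grey slab at (405,212), which is (186,145) in the scene view.

```bash
cat > h.py <<'E'
import numpy as np, cv2
from workcell import status, read_camera, camera_info
def cloud(d,ci):
    v,u=np.indices(d.shape); K=ci["K"]
    c=np.stack([(u-K[0,2])/K[0,0]*d,(v-K[1,2])/K[1,1]*d,d],-1)
    return (c-ci["t"])@ci["R"]   # R^T (c-t)
E
python3 - <<'E'
from h import *
ims=[]
for n,bs in (("top",[(205,165,335,250),(380,180,445,245)]),("scene",[(235,170,385,290)])):
    p=cv2.imread(f"pics/{n}0.png"); d=np.load(f"pics/{n}0.npy"); W=cloud(d,camera_info(n)); W[d==0]=np.nan
    for a,b,c,e in bs:
        ims.append(cv2.resize(p[b:e,a:c],(390,int(390*(e-b)/(c-a))),interpolation=cv2.INTER_CUBIC)[:300])
    # cell_new: box region, tall pts
    a,b,c,e = (385,185,430,240) if n=="top" else (155,115,215,170)
    P=W[b:e,a:c].reshape(-1,3); P=P[(P[:,2]>.083)&(P[:,2]<.094)]
    r=cv2.minAreaRect((P[:,:2]*1000).astype(np.float32)); print(n,"cell",len(P),r, cv2.boxPoints(r).round(), np.median(P[:,2]))
    a,b,c,e = (210,170,330,245) if n=="top" else (235,165,385,290)
    P=W[b:e,a:c].reshape(-1,3)
    T=P[(P[:,2]>.006)&(P[:,2]<.04)]; r=cv2.minAreaRect((T[:,:2]*1000).astype(np.float32)); print(n,"tray",r)
    T=P[P[:,2]>.075]
    h=np.histogram(T[:,1],bins=np.arange(-.2,.25,.006)); print([(round(float(y),3),int(k)) for k,y in zip(*h) if k])
E=np.zeros((600,780,3),np.uint8)
for im,(x,y) in zip(ims,((0,0),(390,0),(0,300))): E[y:y+im.shape[0],x:x+390]=im
cv2.imwrite("pics/c1.png",E)
E
```

```text
top cell 243 ((568.3345947265625, -304.8175964355469), (22.844667434692383, 121.08638000488281), 59.629276275634766) [[ 510. -284.]
 [ 615. -345.]
 [ 626. -326.]
 [ 522. -264.]] 0.08963238753136474
top tray ((580.9622802734375, 107.08504486083984), (235.37918090820312, 373.113525390625), 1.6270005702972412)
[(-0.014, 41), (-0.008, 78), (-0.002, 70), (0.094, 1), (0.1, 86), (0.106, 86), (0.112, 78), (0.118, 51), (0.136, 4), (0.142, 79), (0.148, 85), (0.154, 82), (0.16, 71), (0.166, 3), (0.178, 56), (0.184, 47), (0.19, 3), (0.196, 5), (0.202, 5), (0.208, 6), (0.214, 5), (0.22, 4), (0.226, 20), (0.232, 34), (0.238, 5)]
scene cell 320 ((574.0972900390625, -303.71533203125), (29.104412078857422, 119.07430267333984), 58.96029281616211) [[ 516. -285.]
 [ 618. -347.]
 [ 633. -322.]
 [ 531. -261.]] 0.08928346226748368
scene tray ((554.620361328125, 97.93722534179688), (366.9679870605469, 373.5152587890625), 36.06254959106445)
[(-0.014, 35), (-0.008, 104), (-0.002, 228), (0.004, 1), (0.094, 6), (0.1, 98), (0.106, 107), (0.112, 129), (0.118, 204), (0.124, 1), (0.136, 1), (0.142, 81), (0.148, 112), (0.154, 124), (0.16, 190), (0.166, 22), (0.178, 53), (0.184, 124), (0.19, 5), (0.196, 4), (0.202, 2), (0.208, 7), (0.214, 4), (0.22, 7), (0.226, 28), (0.232, 45), (0.238, 21)]
```

View pics/c1.png

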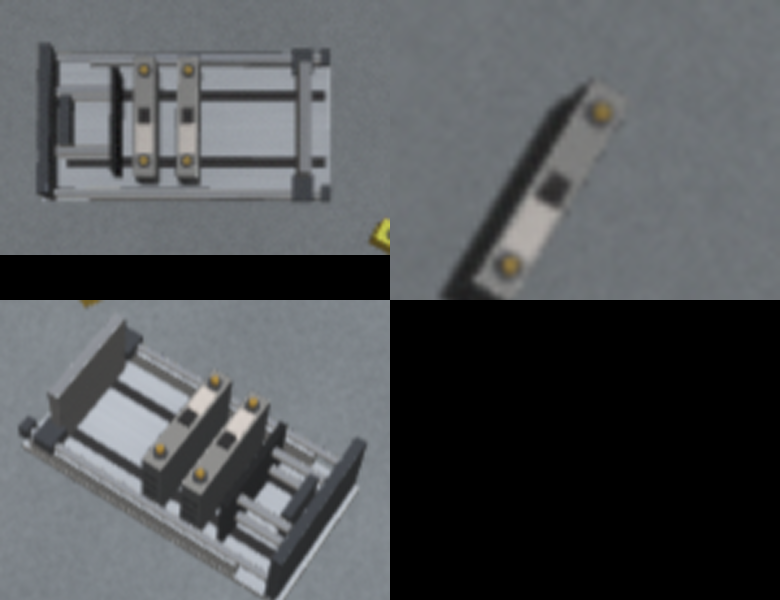

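The crop confirms the choice: a grey loose module with gold studs. In the tray, the plate is on the right, followed by cell_b, cell_a, the pad and the dark wall, so tray +x ≈ world +y. Next I fit the poses.

```bash
python3 - <<'E'
from h import *
for n,(a,b,c,e) in (("top",(205,165,335,250)),("scene",(230,165,390,290))):
    d=np.load(f"pics/{n}0.npy"); W=cloud(d,camera_info(n)); W[d==0]=9
    P=W[b:e,a:c].reshape(-1,3)
    def fit(name,y0,y1,z0,z1):
        Q=P[(P[:,1]>y0)&(P[:,1]<y1)&(P[:,2]>z0)&(P[:,2]<z1)]
        r=cv2.minAreaRect((Q[:,:2]*1000).astype(np.float32)); m=Q.mean(0)
        w,V=np.linalg.eigh(np.cov(Q[:,:2].T)); v=V[:,1]*np.sign(V[0,1])
        print(n,name,len(Q),"rect",np.round(r[0],1),np.round(r[1],1),round(r[2],2),"pca ang",round(np.degrees(np.arctan2(v[1],v[0])),2),"z",round(np.median(Q[:,2])*1000,1))
    fit("plate",-.03,.02,.098,.112)
    fit("cb",.085,.13,.083,.094); fit("ca",.135,.172,.083,.094); fit("pad",.172,.2,.075,.11); fit("wall",.215,.32,.09,.1)
    fit("rail",-.05,.25,.030,.038)
    fit("tray all",-.05,.3,.025,.12)
    Q=P[(P[:,2]>.008)&(P[:,2]<.012)]; print("floor y",np.percentile(Q[:,1],[1,99]),"x",np.percentile(Q[:,0],[1,99]))
    Q=P[(P[:,2]>.098)&(P[:,2]<.12)&(P[:,1]<.02)]; print("plate x",np.percentile(Q[:,0],[1,99]) if len(Q) else 0)
E
```

```text
top plate 145 rect [581.6  -5.5] [109.6   9.4] 1.2 pca ang 1.15 z 105.8
top cb 22 rect [572.9 109.9] [107.   20.7] 1.3 pca ang -2.44 z 91.6
top ca 17 rect [578.8 154.5] [ 20.4 111. ] 88.82 pca ang 1.55 z 92.8
top pad 111 rect [576.5 189.2] [102.3  18.3] 1.47 pca ang -0.09 z 87.0
top wall 181 rect [576.3 253.4] [147.4  13. ] 2.35 pca ang 0.92 z 94.6
top rail 131 rect [579.5 112.3] [149.6 272.7] 2.1 pca ang -67.94 z 34.4
top tray all 2237 rect [579.7 114.6] [155.3 291.9] 0.97 pca ang -88.74 z 83.2
floor y [-0.0488252   0.25889732] x [0.47020436 0.68447534]
plate x [0.52697236 0.63610855]
scene plate 220 rect [586.9  -4. ] [111.7  13.7] 1.5 pca ang 1.51 z 105.1
scene cb 70 rect [586.5 111.2] [119.6  24.5] 1.32 pca ang -2.85 z 89.0
scene ca 62 rect [585.8 164. ] [ 19.1 120.3] 82.13 pca ang -2.42 z 89.8
scene pad 186 rect [582.8 190.2] [104.5  19.7] 1.28 pca ang 1.5 z 87.2
scene wall 299 rect [581.3 254.2] [149.7  12.8] 1.16 pca ang 1.41 z 94.4
scene rail 472 rect [586.7 104.7] [150.2 277.3] 1.81 pca ang 87.53 z 34.2
scene tray all 4731 rect [585.8 114.2] [158.2 294.2] 0.91 pca ang -87.28 z 70.3
floor y [-0.03269173  0.26486248] x [0.50632767 0.66170143]
plate x [0.53406312 0.64160818]
```

Request:
move_arm([
  [[0, 0, 0], [0.5, -0.45, 0], -1],
  [[0, 0, 0], [1, -0.9, 0], -1],
  [[0, 0, 0], [1, -0.9, 0], -1],
])

```text
time: 0.48
tool_pos: [0.3824, 0.5213, 0.2069]
tcp_rot: [0.673, 3.068, -0.003]
wrist_force: [-0.3, 0.5, -0.2]
width: 0.998
```

Request:
move_arm([
  [[0, 0, 0], [0.5, -0.45, 0], -1],
  [[0, 0, 0], [1, -0.9, 0], -1],
])

```text
time: 0.72
tool_pos: [0.473, 0.4404, 0.2071]
tcp_rot: [-0.664, -3.07, -0.0]
wrist_force: [0.7, 1.1, 0.7]
width: 1.004
```

Request:
move_arm([
  [[0, 0, 0], [0.5, -0.45, 0], -1],
  [[0, 0, 0], [1, -0.9, 0], -1],
])

```text
time: 0.98
tool_pos: [0.5665, 0.3564, 0.2071]
tcp_rot: [-0.666, -3.07, -0.0]
wrist_force: [-0.1, 0.6, -0.3]
width: 1.0
```

Request:
move_arm([
  [[0, 0, 0], [0, -0.5, 0.2], -1],
  [[0, 0, 0], [0, -1, 0.4], -1],
])

```text
time: 1.23
tool_pos: [0.5656, 0.2558, 0.2465]
tcp_rot: [-0.666, -3.068, 0.002]
wrist_force: [0.8, 0.6, 0.5]
width: 0.998
```

Request:
move_arm([
  [[0, 0, 0], [0, -0.5, 0], -1],
  [[0, 0, 0], [0, -1, 0], -1],
])

```text
time: 1.48
tool_pos: [0.5657, 0.1562, 0.2476]
tcp_rot: [0.666, 3.07, 0.001]
wrist_force: [-0.1, -0.2, -0.0]
width: 1.004
```

Request:
move_arm([
  [[0, 0, 0], [0, -0.5, 0], -1],
  [[0, 0, 0], [0, -1, 0], -1],
  [[0, 0, 0], [0, -1, 0], -1],
  [[0, 0, 0], [0, -1, 0], -1],
])

```text
time: 1.98
tool_pos: [0.5657, 0.0577, 0.2473]
tcp_rot: [-0.667, -3.069, -0.001]
wrist_force: [-0.3, 0.1, -0.4]
width: 1.0
```

```bash
cat >> h.py <<'E'
def wcloud(d,ci):
    v,u=np.indices(d.shape); K=ci["K"]
    x=u-K[0,2]; y=v-K[1,2]; r=np.hypot(x,y)+1e-9; th=r/K[0,0]
    s=np.tan(np.minimum(th,1.45))/r
    c=np.stack([x*s*d,y*s*d,d],-1); W=(c-ci["t"])@ci["R"]; W[(d==0)|(th>1.3)]=9
    return W
def rect(P,m,name):
    Q=P[m]
    if len(Q)<8: print(name,len(Q)); return
    r=cv2.minAreaRect((Q[:,:2]*1000).astype(np.float32)); w,V=np.linalg.eigh(np.cov(Q[:,:2].T)); v=V[:,1]*np.sign(V[0,1])
    print(name,len(Q),np.round(r[0],1),np.round(r[1],1),round(r[2],2),"pca",round(np.degrees(np.arctan2(v[1],v[0])),2),"z",round(np.median(Q[:,2])*1000,1))
def row(P):
    x,y,z=P.T; X=(x>.49)&(x<.67)
    rect(P,X&(y>-.03)&(y<.03)&(z>.102)&(z<.110),"plate")
    rect(P,X&(y>.085)&(y<.132)&(z>.096)&(z<.104),"cb")
    rect(P,X&(y>.135)&(y<.174)&(z>.096)&(z<.104),"ca")
    rect(P,X&(y>.176)&(y<.2)&(z>.09)&(z<.104),"pad")
    rect(P,X&(y>.215)&(y<.28)&(z>.09)&(z<.1),"wall")
    rect(P,X&(y>-.04)&(y<.225)&(z>.030)&(z<.038),"rails")
E
python3 - <<'E'
from h import *
ci=camera_info("wrist"); p,d=read_camera("wrist"); print(ci)
cv2.imwrite("pics/w1.png",p[...,::-1]); np.save("pics/w1.npy",d)
row(wcloud(d,ci).reshape(-1,3))
for n in("top","scene"): print(n); row(cloud(np.load(f"pics/{n}0.npy"),camera_info(n)).reshape(-1,3))
E
```

```text
{'K': array([[325.1922621 ,   0.        , 274.75956764],
       [  0.        , 325.1922621 , 208.57233176],
       [  0.        ,   0.        ,   1.        ]]), 'R': array([[ 4.14678482e-01,  9.09967989e-01, -1.27498227e-04],
       [ 8.60773879e-01, -3.92214945e-01,  3.24400626e-01],
       [ 2.95144178e-01, -1.34631706e-01, -9.45919773e-01]]), 't': array([-0.28776167, -0.51996314,  0.25979781])}
plate 1192 [584.1  -4. ] [109.5  13.1] 1.64 pca 1.29 z 106.6
cb 2171 [581.7 111.4] [120.3  22.8] 1.08 pca 0.9 z 100.7
ca 2119 [581.  154.5] [120.3  22.9] 1.52 pca 1.63 z 100.6
pad 173 [578.3 184.5] [98.7  8.2] 1.5 pca 1.56 z 90.3
wall 1497 [577.3 254.3] [149.7  13.9] 1.35 pca 1.42 z 95.3
rails 1130 [582.5 101.2] [154.5 248.8] 1.05 pca -71.98 z 35.0
top
plate 114 [582.6  -5.5] [107.6   9.2] 1.26 pca 0.83 z 106.2
cb 205 [579.2 109.8] [117.1  20.9] 1.43 pca 0.76 z 100.0
ca 210 [577.9 153.9] [117.1  21.1] 1.92 pca 2.07 z 99.7
pad 19 [576.5 185.5] [102.3   6.1] 2.09 pca 1.34 z 91.3
wall 181 [576.3 253.4] [147.4  13. ] 2.35 pca 0.92 z 94.6
rails 102 [579.1  99.4] [149.3 248.2] 2.55 pca -63.12 z 34.5
scene
plate 179 [586.9  -4. ] [111.7  13.7] 1.5 pca 1.72 z 105.5
cb 336 [585.4 111. ] [121.6  22.8] 1.31 pca 1.08 z 99.7
ca 344 [584.3 154.4] [123.   23.1] 2.52 pca 1.64 z 99.7
pad 25 [583.  185.5] [100.6   7.5] 0.86 pca 2.77 z 90.8
wall 299 [581.3 254.2] [149.7  12.8] 1.16 pca 1.41 z 94.4
rails 458 [587.  94.] [150.2 256. ] 1.81 pca 88.48 z 34.1
```

View pics/w1.png

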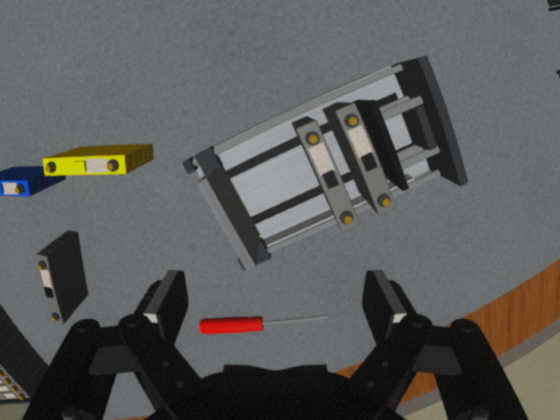

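The wrist picture shows the tray with its plate at (235,225), cell_b at (328,175), cell_a at (365,160), and the target grey module at (60,280). The wrist fits are clean. Next I go above the module.

Request:
move_arm([
  [[0, 0, 0], [0, -0.5, 0], -1],
  [[0, 0, 0], [0, -1, 0], -1],
])

```text
time: 2.28
tool_pos: [0.5662, -0.0417, 0.2474]
tcp_rot: [0.66, 3.071, 0.001]
wrist_force: [0.9, -0.6, -0.3]
width: 1.0
```

Request:
move_arm([
  [[0, 0, 0], [0, -0.5, 0], -1],
  [[0, 0, 0], [0, -1, 0], -1],
])

```text
time: 2.52
tool_pos: [0.5665, -0.1426, 0.2475]
tcp_rot: [0.662, 3.071, 0.001]
wrist_force: [0.1, -0.1, -0.4]
width: 0.998
```

Request:
move_arm([
  [[0, 0, 0], [0, -0.5, 0], -1],
  [[0, 0, 0], [0, -1, 0], -1],
])

```text
time: 2.78
tool_pos: [0.5668, -0.2428, 0.2474]
tcp_rot: [0.663, 3.071, 0.001]
wrist_force: [0.4, -0.4, 0.1]
width: 0.999
```

Request:
move_arm([
  [[0, 0, -0.06], [0.02, -0.5, -0.3], -1],
  [[0, 0, -0.06], [0.03, -0.62, -0.4], -1],
  [[0, 0, -0.06], [0.03, -0.62, -0.4], -1],
  [[0, 0, -0.06], [0.03, -0.62, -0.4], -1],
])

```text
time: 3.28
tool_pos: [0.5698, -0.3033, 0.2082]
tcp_rot: [0.807, 3.035, 0.001]
wrist_force: [0.6, 0.1, 0.0]
width: 1.0
```

```bash
python3 - <<'E'
from h import *
from scipy.spatial.transform import Rotation as R
s=status.read_state(); M=R.from_rotvec(s["tcp_rot"]).as_matrix(); print(s["tool_pos"],"tool y ang",np.degrees(np.arctan2(M[1,1],M[0,1])),"z",M[:,2],s["q"])
ci=camera_info("wrist"); p,d=read_camera("wrist"); cv2.imwrite("pics/w2.png",p[...,::-1])
P=wcloud(d,ci).reshape(-1,3); x,y,z=P.T
rect(P,(abs(x-.57)<.08)&(abs(y+.305)<.07)&(z>.086)&(z<.094),"new")
E
```

```text
[ 0.56978661 -0.3033174   0.20824949] tool y ang 60.2209572601273 z [ 8.62634829e-04  3.24194314e-04 -9.99999575e-01] [-5.28176356e-01  2.07877029e-01  1.67100907e+00  7.50204391e-04
  1.26212493e+00 -1.57945783e+00]
new 2584 [ 570.4 -304.8] [ 22.2 120.1] 59.6 pca -30.19 z 90.7
```

Request:
move_arm([
  [[0, 0, -0.005], [0.006, -0.015, -0.5], -1],
  [[0, 0, -0.005], [0.006, -0.015, -1], -1],
  [[0, 0, -0.005], [0.006, -0.015, -1], -1],
])

```text
time: 3.7
tool_pos: [0.5665, -0.3033, 0.1035]
tcp_rot: [-0.818, -3.024, -0.004]
wrist_force: [-0.1, 0.7, 0.3]
width: 1.005
```

Request:
move_arm([
  [[0, 0, 0], [0, 0, -0.4], -1],
  [[0, 0, 0], [0, 0, -0.63], -0.5],
  [[0, 0, 0], [0, 0, -0.63], 0.0],
  [[0, 0, 0], [0, 0, -0.63], 0.3],
  [[0, 0, 0], [0, 0, -0.63], 1],
  [[0, 0, 0], [0, 0, -0.63], 1],
  [[0, 0, 0], [0, 0, -0.63], 1],
  [[0, 0, 0], [0, 0, -0.63], 1],
], grip_force=30)

```text
time: 4.7
tool_pos: [0.5718, -0.3075, 0.0478]
tcp_rot: [0.821, 3.027, -0.001]
wrist_force: [0.4, 1.8, 6.2]
width: 0.253
```

Request:
move_arm([
  [[0, 0, 0], [0, 0, 0], 1],
  [[0, 0, 0], [0, 0, 0.1], 1],
  [[0, 0, 0], [0, 0, 0.2], 1],
  [[0, 0, 0], [0, 0, 0.2], 1],
])

```text
time: 5.2
tool_pos: [0.57, -0.307, 0.0656]
tcp_rot: [0.822, 3.03, -0.001]
wrist_force: [-0.4, -0.0, -2.9]
width: 0.25
```

Request:
move_arm([
  [[0, 0, 0], [0, 0, 0.3], 1],
  [[0, 0, 0], [0, 0, 0.65], 1],
  [[0, 0, 0], [0, 0, 1], 1],
  [[0, 0, 0], [0, 0, 1], 1],
])

```text
time: 5.7
tool_pos: [0.5718, -0.308, 0.1681]
tcp_rot: [0.821, 3.025, -0.003]
wrist_force: [0.1, -0.6, -3.5]
width: 0.246
```

Request:
move_arm([
  [[0, 0, 0.05], [0, 0.2, 0.3], 1],
  [[0, 0, 0.1], [0, 0.6, 0.5], 1],
  [[0, 0, 0.15], [0, 1, 0.5], 1],
  [[0, 0, 0.2], [0, 1, 0.5], 1],
])

```text
time: 6.2
tool_pos: [0.5683, -0.2033, 0.212]
tcp_rot: [-0.329, -3.121, -0.003]
wrist_force: [0.8, -1.0, -3.4]
width: 0.249
```

Request:
move_arm([
  [[0, 0, 0.05], [0.02, 0.4, 0], 1],
  [[0, 0, 0.1], [0.05, 0.7, 0], 1],
  [[0, 0, 0.15], [0.1, 1, 0], 1],
  [[0, 0, 0.153], [0.1, 1, 0], 1],
])

```text
time: 6.7
tool_pos: [0.5783, -0.1043, 0.2116]
tcp_rot: [0.043, -3.137, -0.002]
wrist_force: [-0.3, -0.3, -3.0]
width: 0.249
```

Request:
move_arm([
  [[0, 0, 0], [0, 0.4, 0], 1],
  [[0, 0, 0], [0, 0.7, 0], 1],
  [[0, 0, 0], [0, 1, 0], 1],
])

```text
time: 7.08
tool_pos: [0.5785, -0.0066, 0.2124]
tcp_rot: [0.036, -3.139, 0.001]
wrist_force: [0.5, -0.4, -4.1]
width: 0.25
```

Request:
move_arm([
  [[0, 0, 0], [0, 0.3, 0], 1],
  [[0, 0, 0], [0, 0.5, 0], 1],
  [[0, 0, 0], [0, 0.57, 0], 1],
  [[0, 0, 0], [0, 0.57, 0], 1],
  [[0, 0, 0], [0, 0.57, 0], 1],
])

```text
time: 7.7
tool_pos: [0.5795, 0.0495, 0.2144]
tcp_rot: [0.038, -3.141, 0.001]
wrist_force: [-0.0, -0.3, -4.1]
width: 0.248
```

```bash
python3 - <<'E'
from h import *
from scipy.spatial.transform import Rotation as R
s=status.read_state(); M=R.from_rotvec(s["tcp_rot"]).as_matrix(); print(s["tool_pos"],"tool y ang",np.degrees(np.arctan2(M[1,1],M[0,1])),"z",M[:,2],s["wrist_force"],s["torque"],s["q"])
ci=camera_info("wrist"); p,d=read_camera("wrist"); cv2.imwrite("pics/w3.png",p[...,::-1])
P=wcloud(d,ci).reshape(-1,3); x,y,z=P.T; row(P)
zt=s["tool_pos"][2]-.0478+.090
m=(abs(x-.58)<.08)&(abs(y-.05)<.05)&(z>.15); print("tall",np.histogram(z[m],bins=np.arange(.15,.32,.005)))
rect(P,m&(abs(z-zt)<.008),"new")
E
```

```text
[0.57953399 0.04950088 0.21438038] tool y ang 91.3701148630325 z [-5.25550011e-05 -5.96548981e-04 -9.99999821e-01] [-0.0135384  -0.26011969 -4.09874381] [-0.02705499 -0.00851323  0.01026367] [ 4.27649732e-02  8.41460921e-02  1.80045868e+00 -6.24225890e-04
  1.25706595e+00 -1.55175168e+00]
plate 1619 [583.6  -4.2] [109.9  13.1] 1.38 pca 1.35 z 106.6
cb 2534 [581.5 111.6] [119.5  22.8] 1.15 pca 1.14 z 100.6
ca 2364 [580.6 154.2] [119.8  22.8] 1.67 pca 1.9 z 100.6
pad 159 [578.2 184.6] [98.9  7.9] 1.6 pca 1.47 z 90.3
wall 1532 [577.5 253.9] [150.1  14.3] 1.74 pca 1.38 z 95.2
rails 721 [577.9  96. ] [144.2 256.6] 1.06 pca -62.88 z 34.9
tall (array([   0,    0,    0,    0,   25,   33,   16,   51,   37,   18,   56,
         38,   44,   63,   58,   47,   83,   88,  127,  319,  403, 8970,
       1879,  893,  362,  706,  820, 1345, 2977, 2692, 1701, 2206, 3235]), array([0.15 , 0.155, 0.16 , 0.165, 0.17 , 0.175, 0.18 , 0.185, 0.19 ,
       0.195, 0.2  , 0.205, 0.21 , 0.215, 0.22 , 0.225, 0.23 , 0.235,
       0.24 , 0.245, 0.25 , 0.255, 0.26 , 0.265, 0.27 , 0.275, 0.28 ,
       0.285, 0.29 , 0.295, 0.3  , 0.305, 0.31 , 0.315]))
new 11310 [573.4  49.9] [ 47.4 113.3] 77.31 pca 1.5 z 257.4
```

View pics/w3.png

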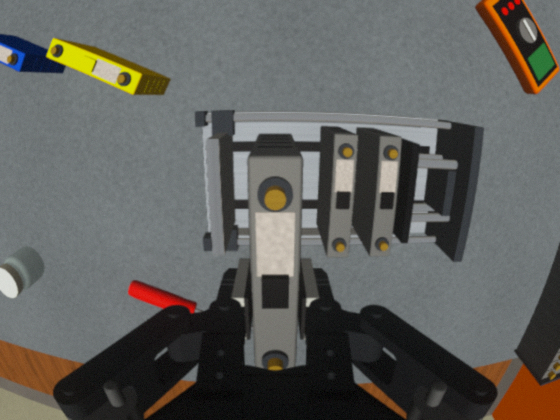

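The module is held upright: studs at (275,195) and (273,362), gap visible between the plate and cell_b. Next, its lateral centre from the studs.

```bash
python3 - <<'E'
from h import *
ci=camera_info("wrist"); K=ci["K"]; C=-ci["R"].T@ci["t"]
def at(u,v,Z):
    x=np.array([u-K[0,2],v-K[1,2]]); r=np.hypot(*x); th=r/K[0,0]
    w=ci["R"].T@np.r_[np.sin(th)*x/r,np.cos(th)]; return C+w*(Z-C[2])/w[2]
# stud tops: held module, cell_b and cell_a for comparison
for n,Z,s in (("new",.266,((275,198),(275,363))),("cb",.109,((347,151),(340,246))),("ca",.109,((393,153),(384,245)))):
    a,b=[at(*q,Z)[:2]*1000 for q in s]; print(n,a.round(1),b.round(1),((a+b)/2).round(1),"len",round(np.hypot(*(a-b)),1))
print("far end edge",(at(276,153,.257)*1000).round(1),"left/right edge mid", (at(249,155,.257)*1000).round(1),(at(301,155,.257)*1000).round(1))
E
```

```text
new [531.9  48.9] [616.7  51. ] [574.3  49.9] len 84.8
cb [536.3 110.6] [625.7 112.2] [581.  111.4] len 89.4
ca [535.6 153. ] [624.5 156.1] [580.1 154.6] len 88.9
far end edge [516.5  48.9 257. ] left/right edge mid [517.5  38.4 257. ] [517.   58.6 257. ]
```

Request:
move_arm([
  [[0, 0, 0], [0.057, 0.01, -0.2], 1],
  [[0, 0, 0], [0.057, 0.01, -0.5], 1],
  [[0, 0, 0], [0.057, 0.01, -0.8], 1],
  [[0, 0, 0], [0.057, 0.01, -1], 1],
  [[0, 0, 0], [0.057, 0.01, -1], 1],
  [[0, 0, 0], [0.057, 0.01, -1], 1],
])

```text
time: 8.5
tool_pos: [0.5861, 0.0514, 0.1153]
tcp_rot: [-0.038, 3.14, 0.0]
wrist_force: [0.3, -0.8, -2.7]
width: 0.249
```

```bash
python3 - <<'E'
from h import *
print(status.read_state()["tool_pos"],status.read_state()["wrist_force"])
ci=camera_info("wrist"); p,d=read_camera("wrist"); cv2.imwrite("pics/w4.png",p[...,::-1])
P=wcloud(d,ci).reshape(-1,3); row(P)
p,d=read_camera("scene"); P=cloud(d,camera_info("scene"))
cv2.imwrite("pics/s4.png",cv2.resize(p[150:290,230:400,::-1],None,fx=3.5,fy=3.5,interpolation=cv2.INTER_CUBIC))
E
```

```text
[0.58609269 0.05138329 0.11531562] [ 0.31931625 -0.80449438 -2.69867337]
plate 3238 [583.9  -3.8] [110.3  12.7] 1.41 pca 1.44 z 106.5
cb 4986 [582.1 111.4] [120.7  22.9] 0.73 pca 0.44 z 100.7
ca 4317 [581.3 154. ] [120.9  23.3] 1.97 pca 1.66 z 100.6
pad 251 [578.4 184.2] [102.1   7.8] 1.59 pca 1.87 z 90.3
wall 2339 [577.7 254.3] [149.6  14.7] 1.57 pca 1.38 z 95.1
rails 1156 [577.7 100.9] [145.2 248.8] 0.74 pca -68.54 z 35.1
```

View pics/w4.png

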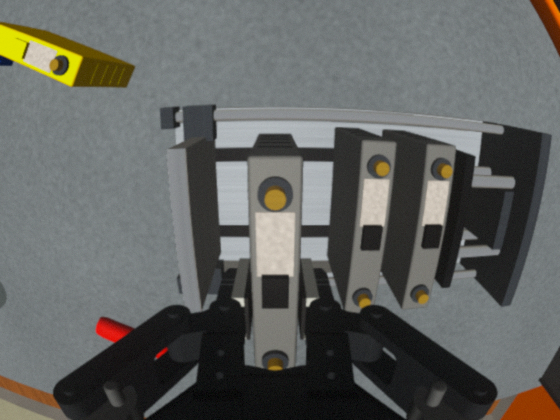

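The module hangs centred over the gap, between the plate at (190,220) and cell_b at (360,225). Lowering now.

Request:
move_arm([
  [[0, 0, 0], [-0.005, 0, -0.2], 1],
  [[0, 0, 0], [-0.005, 0, -0.35], 1],
  [[0, 0, 0], [-0.005, 0, -0.48], 1],
  [[0, 0, 0], [-0.005, 0, -0.52], 1],
  [[0, 0, 0], [-0.005, 0, -0.52], 1],
  [[0, 0, 0], [-0.005, 0, -0.52], 1],
])

```text
time: 9.35
tool_pos: [0.5853, 0.0514, 0.0631]
tcp_rot: [-0.039, 3.14, 0.0]
wrist_force: [-0.7, -0.4, -3.5]
width: 0.251
```

Request:
move_arm([
  [[0, 0, 0], [0, 0, -0.02], 1],
  [[0, 0, 0], [0, 0, -0.03], 1],
  [[0, 0, 0], [0, 0, -0.03], 1],
])

```text
time: 9.72
tool_pos: [0.5846, 0.0514, 0.0595]
tcp_rot: [0.039, -3.141, -0.0]
wrist_force: [-1.2, -0.0, -3.1]
width: 0.252
```

Request:
move_arm([
  [[0, 0, 0], [0, 0, -0.01], 1],
  [[0, 0, 0], [0, 0, -0.015], 1],
  [[0, 0, 0], [0, 0, -0.015], 1],
])

```text
time: 10.1
tool_pos: [0.5847, 0.0514, 0.058]
tcp_rot: [-0.039, 3.141, 0.0]
wrist_force: [0.5, -0.0, -2.9]
width: 0.25
```

Request:
move_arm([
  [[0, 0, 0], [0, 0, -0.005], 1],
  [[0, 0, 0], [0, 0, -0.01], 1],
  [[0, 0, 0], [0, 0, -0.01], 1],
  [[0, 0, 0], [0, 0, -0.01], 1],
])

```text
time: 10.6
tool_pos: [0.5851, 0.0514, 0.0579]
tcp_rot: [-0.039, 3.14, 0.0]
wrist_force: [-2.2, -0.7, 5.6]
width: 0.253
```

Request:
move_arm([
  [[0, 0, 0], [0, 0, 0], 0.45],
  [[0, 0, 0], [0, 0, 0], 0.3],
  [[0, 0, 0], [0, 0, 0], 0.1],
  [[0, 0, 0], [0, 0, 0], 0.0],
  [[0, 0, 0], [0, 0, 0], 0.0],
  [[0, 0, 0], [0, 0, 0.1], 0.0],
  [[0, 0, 0], [0, 0, 0.4], 0.0],
  [[0, 0, 0], [0, 0, 0.7], 0.0],
  [[0, 0, 0], [0, 0, 1], 0.0],
  [[0, 0, 0], [0, 0, 1], 0.0],
])

```text
time: 11.85
tool_pos: [0.5875, 0.0516, 0.1612]
tcp_rot: [-0.039, 3.134, 0.0]
wrist_force: [-0.4, -0.4, 0.5]
width: 0.5
```

```bash
python3 - <<'E'
from h import *
print(status.read_state()["tool_pos"],status.read_state()["wrist_force"])
ci=camera_info("wrist"); p,d=read_camera("wrist"); cv2.imwrite("pics/w5.png",p[...,::-1])
P=wcloud(d,ci).reshape(-1,3); row(P); x,y,z=P.T
rect(P,(abs(x-.58)<.08)&(abs(y-.051)<.03)&(z>.096)&(z<.104),"new")
E
```

```text
[0.58747502 0.05157559 0.16122415] [-0.35015405 -0.42583088  0.50560355]
plate 2248 [583.6  -4.1] [109.6  13.1] 1.4 pca 1.18 z 106.6
cb 3558 [582.  111.5] [120.3  22.8] 0.78 pca 1.37 z 100.6
ca 3310 [581.  154.3] [120.4  23.4] 1.69 pca 1.82 z 100.6
pad 183 [578.8 184.6] [102.2   7.9] 1.16 pca 0.95 z 90.3
wall 1928 [577.4 254.2] [149.2  14.1] 1.42 pca 1.37 z 95.2
rails 1545 [578.3  96.4] [147.2 256. ] 0.58 pca -44.34 z 35.0
new 3848 [582.9  51.4] [119.9  22.2] 1.4 pca 1.32 z 100.7
```

View pics/w5.png

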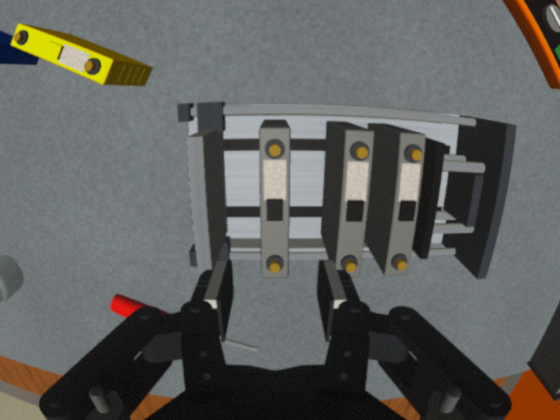

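Request:
move_arm([
  [[0, 0, 0], [0, -0.4, 0], 0.5],
  [[0, 0, 0], [-0.03, -1, 0], 1],
  [[0, 0, 0], [-0.03, -1, 0], 1],
  [[0, 0, 0], [-0.03, -1, 0], 1],
])

```text
time: 12.4
tool_pos: [0.5808, -0.0484, 0.1557]
tcp_rot: [0.037, -3.139, -0.001]
wrist_force: [0.6, 0.1, 0.9]
width: -0.001
```

Request:
move_arm([
  [[0, 0, 0], [0, -0.16, 0], 1],
  [[0, 0, 0], [0, -0.16, -0.3], 1],
  [[0, 0, 0], [0, -0.16, -0.7], 1],
  [[0, 0, 0], [0, -0.16, -1], 1],
  [[0, 0, 0], [0, -0.16, -1], 1],
  [[0, 0, 0], [0, -0.16, -1], 1],
  [[0, 0, 0], [0, -0.16, -1], 1],
])

```text
time: 13.28
tool_pos: [0.5834, -0.0647, 0.059]
tcp_rot: [-0.039, 3.138, -0.001]
wrist_force: [-0.2, -0.4, -0.1]
width: 0.002
```

Request:
move_arm([
  [[0, 0, 0], [0, 0.1, 0], 1],
  [[0, 0, 0], [0, 0.2, 0], 1],
  [[0, 0, 0], [0, 0.3, 0], 1],
  [[0, 0, 0], [0, 0.3, 0], 1],
  [[0, 0, 0], [0, 0.3, 0], 1],
])

```text
time: 13.9
tool_pos: [0.5816, -0.0344, 0.057]
tcp_rot: [0.039, -3.141, 0.0]
wrist_force: [1.5, -0.0, -0.5]
width: 0.002
```

Request:
move_arm([
  [[0, 0, 0], [0, 0.05, 0], 1],
  [[0, 0, 0], [0, 0.1, 0], 1],
  [[0, 0, 0], [0, 0.13, 0], 1],
])

```text
time: 14.28
tool_pos: [0.5816, -0.023, 0.057]
tcp_rot: [0.04, -3.141, 0.005]
wrist_force: [-0.4, -7.0, 0.4]
width: 0.003
```

Request:
move_arm([
  [[0, 0, 0], [0, 0.02, 0], 1],
  [[0, 0, 0], [0, 0.04, 0], 1],
  [[0, 0, 0], [0, 0.06, 0], 1],
])

```text
time: 14.65
tool_pos: [0.5815, -0.0174, 0.057]
tcp_rot: [0.04, -3.141, 0.005]
wrist_force: [-0.9, -7.2, 0.8]
width: 0.0
```

Request:
move_arm([
  [[0, 0, 0], [0, 0.02, 0], 1],
  [[0, 0, 0], [0, 0.04, 0], 1],
  [[0, 0, 0], [0, 0.06, 0], 1],
])

```text
time: 15.02
tool_pos: [0.5813, -0.0115, 0.0569]
tcp_rot: [0.039, -3.141, 0.005]
wrist_force: [-1.9, -7.3, 0.7]
width: -0.002
```

Request:
move_arm([
  [[0, 0, 0], [0, 0.02, 0], 1],
  [[0, 0, 0], [0, 0.04, 0], 1],
  [[0, 0, 0], [0, 0.06, 0], 1],
])

```text
time: 15.4
tool_pos: [0.5812, -0.0055, 0.057]
tcp_rot: [0.04, -3.14, 0.005]
wrist_force: [-1.9, -7.3, 0.1]
width: -0.002
```

Request:
move_arm([
  [[0, 0, 0], [0, 0.02, 0], 1],
  [[0, 0, 0], [-0.001, 0.04, 0], 1],
  [[0, 0, 0], [-0.002, 0.06, 0], 1],
  [[0, 0, 0], [-0.002, 0.08, 0], 1],
  [[0, 0, 0], [-0.003, 0.1, 0], 1],
  [[0, 0, 0], [-0.003, 0.12, 0], 1],
  [[0, 0, 0], [-0.003, 0.14, 0], 1],
])

```text
time: 16.27
tool_pos: [0.5809, 0.0085, 0.0569]
tcp_rot: [0.039, -3.14, 0.005]
wrist_force: [-0.6, -6.9, 1.2]
width: -0.001
```

Request:
move_arm([
  [[0, 0, 0], [0, 0.012, 0], 1],
  [[0, 0, 0], [0, 0.024, 0], 1],
  [[0, 0, 0], [-0.001, 0.036, 0], 1],
  [[0, 0, 0], [-0.001, 0.048, 0], 1],
  [[0, 0, 0], [-0.002, 0.06, 0], 1],
  [[0, 0, 0], [-0.002, 0.072, 0], 1],
  [[0, 0, 0], [-0.002, 0.084, 0], 1],
])

```text
time: 17.15
tool_pos: [0.5807, 0.0165, 0.0569]
tcp_rot: [0.04, -3.14, 0.006]
wrist_force: [-1.7, -8.1, 1.0]
width: -0.002
```

Request:
move_arm([
  [[0, 0, 0], [0, 0.02, 0], 1],
  [[0, 0, 0], [-0.001, 0.04, 0], 1],
  [[0, 0, 0], [-0.002, 0.06, 0], 1],
  [[0, 0, 0], [-0.002, 0.08, 0], 1],
  [[0, 0, 0], [-0.003, 0.1, 0], 1],
  [[0, 0, 0], [-0.003, 0.12, 0], 1],
  [[0, 0, 0], [-0.003, 0.14, 0], 1],
])

```text
time: 18.02
tool_pos: [0.5804, 0.0305, 0.0569]
tcp_rot: [0.04, -3.14, 0.006]
wrist_force: [-0.5, -8.8, 1.5]
width: -0.002
```

Request:
move_arm([
  [[0, 0, 0], [0, 0.02, 0], 1],
  [[0, 0, 0], [-0.001, 0.04, 0], 1],
  [[0, 0, 0], [-0.002, 0.06, 0], 1],
  [[0, 0, 0], [-0.002, 0.08, 0], 1],
  [[0, 0, 0], [-0.003, 0.1, 0], 1],
])

```text
time: 18.65
tool_pos: [0.5801, 0.0405, 0.057]
tcp_rot: [0.04, -3.14, 0.006]
wrist_force: [-1.5, -7.6, 1.6]
width: 0.001
```

Request:
move_arm([
  [[0, 0, 0], [0, 0.015, 0], 1],
  [[0, 0, 0], [-0.001, 0.03, 0], 1],
  [[0, 0, 0], [-0.001, 0.045, 0], 1],
  [[0, 0, 0], [-0.002, 0.06, 0], 1],
  [[0, 0, 0], [-0.002, 0.075, 0], 1],
  [[0, 0, 0], [-0.002, 0.087, 0], 1],
  [[0, 0, 0], [-0.003, 0.1, 0], 1],
  [[0, 0, 0], [-0.003, 0.112, 0], 1],
  [[0, 0, 0], [-0.003, 0.125, 0], 1],
  [[0, 0, 0], [-0.004, 0.137, 0], 1],
  [[0, 0, 0], [-0.004, 0.15, 0], 1],
])

```text
time: 20.02
tool_pos: [0.5798, 0.0551, 0.057]
tcp_rot: [0.04, -3.14, 0.007]
wrist_force: [-1.5, -9.1, 1.7]
width: 0.006
```

Request:
move_arm([
  [[0, 0, 0], [0, 0.015, 0], 1],
  [[0, 0, 0], [-0.001, 0.03, 0], 1],
  [[0, 0, 0], [-0.001, 0.045, 0], 1],
  [[0, 0, 0], [-0.002, 0.06, 0], 1],
  [[0, 0, 0], [-0.002, 0.075, 0], 1],
  [[0, 0, 0], [-0.002, 0.09, 0], 1],
  [[0, 0, 0], [-0.003, 0.1, 0], 1],
  [[0, 0, 0], [-0.003, 0.11, 0], 1],
])

```text
time: 21.02
tool_pos: [0.5795, 0.0661, 0.0569]
tcp_rot: [0.04, -3.14, 0.007]
wrist_force: [-1.0, -9.6, 1.7]
width: 0.001
```

```bash
python3 - <<'E'
from h import *
s=status.read_state();print(s["tool_pos"],s["wrist_force"])
ci=camera_info("wrist"); p,d=read_camera("wrist"); cv2.imwrite("pics/w6.png",p[...,::-1])
P=wcloud(d,ci).reshape(-1,3); x,y,z=P.T; X=abs(x-.58)<.09
print("tops y hist"); Q=y[X&(z>.097)&(z<.104)&(y>0)&(y<.2)]; h=np.histogram(Q,bins=np.arange(.05,.2,.003)); print([(round(b*1000),int(a)) for a,b in zip(*h) if a])
for nm,a,b in (("pad",.176,.2),): rect(P,X&(y>a)&(y<b)&(z>.08)&(z<.096),nm)
E
```

```text
[0.57948531 0.06609814 0.05693701] [-1.02617804 -9.55254919  1.65517987]
tops y hist
[(53, 50), (56, 54), (59, 59), (62, 59), (65, 55), (68, 57), (71, 40), (74, 57), (77, 221), (80, 64), (83, 37), (86, 33), (89, 72), (92, 769), (95, 974), (98, 741), (101, 642), (104, 633), (107, 693), (110, 809), (113, 987), (116, 1007), (119, 852), (122, 649), (125, 621), (128, 646), (131, 659), (134, 360), (140, 429), (143, 1112), (146, 971), (149, 738), (152, 637), (155, 603), (158, 600), (161, 529), (164, 194)]
pad 3135 [579.3 184.7] [104.4  10. ] 1.18 pca 1.27 z 88.7
```

View pics/w6.png

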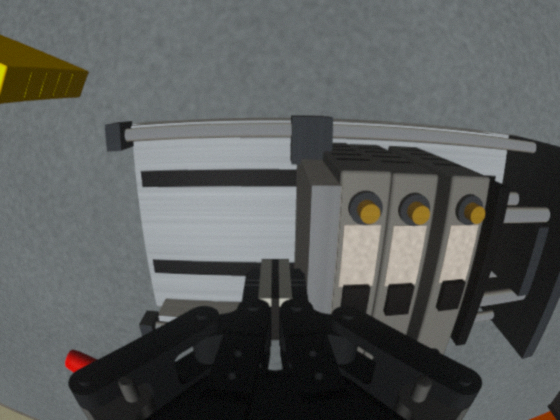

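The plate, cell_new and cell_b are closed up (column 310 to 430). cell_a at (455,230) is about 6 mm ahead, and the pad at (480,250) is beyond it. Continuing slowly.

Request:
move_arm([
  [[0, 0, 0], [0, 0.01, 0], 1],
  [[0, 0, 0], [0, 0.02, 0], 1],
  [[0, 0, 0], [-0.001, 0.03, 0], 1],
  [[0, 0, 0], [-0.001, 0.04, 0], 1],
  [[0, 0, 0], [-0.001, 0.05, 0], 1],
  [[0, 0, 0], [-0.002, 0.06, 0], 1],
  [[0, 0, 0], [-0.002, 0.07, 0], 1],
  [[0, 0, 0], [-0.002, 0.08, 0], 1],
  [[0, 0, 0], [-0.002, 0.09, 0], 1],
])

```text
time: 22.2
tool_pos: [0.5793, 0.0746, 0.057]
tcp_rot: [0.04, -3.14, 0.008]
wrist_force: [-1.5, -11.4, 1.7]
width: 0.003
```

Request:
move_arm([
  [[0, 0, 0], [0, 0.01, 0], 1],
  [[0, 0, 0], [0, 0.02, 0], 1],
])

```text
time: 22.45
tool_pos: [0.5793, 0.0766, 0.0569]
tcp_rot: [0.04, -3.14, 0.008]
wrist_force: [-2.0, -11.6, 2.1]
width: 0.005
```

Request:
move_arm([
  [[0, 0, 0], [0, 0.01, 0], 1],
  [[0, 0, 0], [0, 0.02, 0], 1],
])

```text
time: 22.7
tool_pos: [0.5792, 0.0785, 0.057]
tcp_rot: [0.04, -3.14, 0.008]
wrist_force: [-0.8, -12.4, 2.9]
width: -0.003
```

Request:
move_arm([
  [[0, 0, 0], [0, 0.01, 0], 1],
  [[0, 0, 0], [0, 0.02, 0], 1],
])

```text
time: 22.95
tool_pos: [0.5791, 0.0805, 0.057]
tcp_rot: [0.04, -3.14, 0.008]
wrist_force: [-2.1, -11.1, 1.8]
width: 0.004
```

Request:
move_arm([
  [[0, 0, 0], [0, 0.01, 0], 1],
  [[0, 0, 0], [0, 0.02, 0], 1],
])

```text
time: 23.2
tool_pos: [0.5791, 0.0825, 0.0569]
tcp_rot: [0.04, -3.14, 0.008]
wrist_force: [-1.5, -11.3, 2.3]
width: -0.005
```

Request:
move_arm([
  [[0, 0, 0], [0, 0.005, 0], 1],
  [[0, 0, 0], [0, 0.01, 0], 1],
])

```text
time: 23.45
tool_pos: [0.5791, 0.0835, 0.057]
tcp_rot: [0.04, -3.14, 0.008]
wrist_force: [-1.5, -12.0, 3.1]
width: -0.0
```

Request:
move_arm([
  [[0, 0, 0], [0, 0.005, 0], 1],
  [[0, 0, 0], [0, 0.01, 0], 1],
])

```text
time: 23.7
tool_pos: [0.579, 0.0845, 0.057]
tcp_rot: [0.04, -3.14, 0.008]
wrist_force: [-1.7, -11.6, 2.6]
width: -0.0
```

Request:
move_arm([
  [[0, 0, 0], [0, 0.005, 0], 1],
  [[0, 0, 0], [0, 0.01, 0], 1],
])

```text
time: 23.95
tool_pos: [0.579, 0.0855, 0.0569]
tcp_rot: [0.04, -3.14, 0.008]
wrist_force: [-2.0, -12.2, 2.7]
width: -0.003
```

Request:
move_arm([
  [[0, 0, 0], [0, 0.005, 0], 1],
  [[0, 0, 0], [0, 0.01, 0], 1],
])

```text
time: 24.2
tool_pos: [0.579, 0.0865, 0.0569]
tcp_rot: [0.04, -3.14, 0.008]
wrist_force: [-1.6, -11.4, 1.6]
width: -0.001
```

Request:
move_arm([
  [[0, 0, 0], [0, 0.005, 0], 1],
  [[0, 0, 0], [0, 0.01, 0], 1],
])

```text
time: 24.45
tool_pos: [0.579, 0.0875, 0.057]
tcp_rot: [0.04, -3.14, 0.008]
wrist_force: [-2.3, -12.7, 3.3]
width: -0.001
```

Request:
move_arm([
  [[0, 0, 0], [0, 0.005, 0], 1],
  [[0, 0, 0], [0, 0.01, 0], 1],
])

```text
time: 24.7
tool_pos: [0.5789, 0.0885, 0.0569]
tcp_rot: [0.04, -3.139, 0.008]
wrist_force: [-1.9, -11.1, 3.2]
width: -0.002
```

Request:
move_arm([
  [[0, 0, 0], [0, 0.005, 0], 1],
  [[0, 0, 0], [0, 0.01, 0], 1],
])

```text
time: 24.95
tool_pos: [0.5789, 0.0892, 0.057]
tcp_rot: [0.04, -3.139, 0.009]
wrist_force: [-1.8, -13.1, 2.3]
width: -0.002
```

```bash
cat > pad.py <<'E'
from h import *
s=status.read_state();print(s["time"],s["tool_pos"],s["wrist_force"])
ci=camera_info("wrist"); p,d=read_camera("wrist"); cv2.imwrite("pics/w%d.png"%(s["time"]*10),p[...,::-1])
P=wcloud(d,ci).reshape(-1,3); x,y,z=P.T; X=abs(x-.58)<.09
for nm,a,b,c,e in (("pad",.17,.205,.08,.096),("ca",.138,.2,.097,.104),("plate",.05,.11,.102,.11)): rect(P,X&(y>a)&(y<b)&(z>c)&(z<e),nm)
h=np.histogram(y[X&(z>.097)&(z<.104)&(y>.13)&(y<.2)],bins=np.arange(.13,.2,.002)); print([(round(b*1000),int(a)) for a,b in zip(*h) if a])
h=np.histogram(y[X&(z>.08)&(z<.096)&(y>.13)&(y<.2)],bins=np.arange(.13,.2,.002)); print([(round(b*1000),int(a)) for a,b in zip(*h) if a])
E
python3 pad.py
```

```text
24.95 [0.57891187 0.08918721 0.05697452] [ -1.78142524 -13.13195483   2.31894092]
pad 119 [572.  188.1] [107.1  16.2] 10.83 pca 10.5 z 89.0
ca 10603 [571.6 159.4] [102.   44.3] 1.26 pca 5.86 z 100.7
plate 2935 [554.9  93.1] [33.8 58.2] 89.86 pca -13.75 z 106.5
[(130, 459), (132, 478), (134, 569), (136, 647), (138, 650), (140, 681), (142, 598), (144, 453), (146, 420), (148, 434), (150, 396), (152, 436), (154, 417), (156, 497), (158, 598), (160, 644), (162, 660), (164, 631), (166, 460), (168, 427), (170, 435), (172, 407), (174, 419), (176, 390), (178, 398), (180, 148), (182, 4)]
[(130, 30), (132, 31), (134, 16), (136, 33), (138, 34), (140, 30), (142, 24), (144, 24), (146, 29), (148, 31), (150, 27), (152, 31), (154, 29), (156, 9), (158, 27), (160, 30), (162, 27), (164, 23), (166, 29), (168, 13), (170, 18), (172, 24), (174, 24), (176, 28), (178, 7), (186, 3), (188, 12), (190, 3)]
```

Request:
move_arm([
  [[0, 0, 0], [0, 0.005, 0], 1],
  [[0, 0, 0], [0, 0.01, 0], 1],
])

```text
time: 25.25
tool_pos: [0.5789, 0.0899, 0.057]
tcp_rot: [0.04, -3.139, 0.01]
wrist_force: [-1.7, -13.8, 3.4]
width: -0.001
```

Request:
move_arm([
  [[0, 0, 0], [0, 0.005, 0], 1],
  [[0, 0, 0], [0, 0.01, 0], 1],
])

```text
time: 25.5
tool_pos: [0.5789, 0.0907, 0.057]
tcp_rot: [0.04, -3.139, 0.01]
wrist_force: [-2.6, -15.3, 3.7]
width: 0.003
```

Request:
move_arm([
  [[0, 0, 0], [0, 0.005, 0], 1],
  [[0, 0, 0], [0, 0.01, 0], 1],
])

```text
time: 25.75
tool_pos: [0.5789, 0.0915, 0.0569]
tcp_rot: [0.04, -3.139, 0.011]
wrist_force: [-1.8, -15.7, 3.2]
width: 0.001
```

Request:
move_arm([
  [[0, 0, 0], [0, 0.005, 0], 1],
  [[0, 0, 0], [0, 0.01, 0], 1],
])

```text
time: 26.0
tool_pos: [0.5788, 0.0923, 0.057]
tcp_rot: [0.041, -3.139, 0.011]
wrist_force: [-2.3, -15.4, 3.9]
width: -0.001
```

Request:
move_arm([
  [[0, 0, 0], [0, 0.005, 0], 1],
  [[0, 0, 0], [0, 0.01, 0], 1],
])

```text
time: 26.25
tool_pos: [0.5789, 0.093, 0.057]
tcp_rot: [0.041, -3.139, 0.012]
wrist_force: [-2.1, -15.6, 3.8]
width: -0.0
```

```bash
python3 - <<'E'
from h import *
for i in range(6):
    s=status.read_state(); print(round(s["time"],2),s["tool_pos"].round(4),s["wrist_force"].round(1)); read_camera("top")
E
```

```text
26.25 [0.5789 0.093  0.057 ] [ -2.1 -15.6   3.8]
26.3 [0.5788 0.0931 0.057 ] [ -1.4 -16.7   4.2]
26.35 [0.5788 0.0931 0.057 ] [ -2.6 -15.8   3.2]
26.4 [0.5788 0.0931 0.057 ] [ -1.8 -15.2   3.7]
26.45 [0.5788 0.0931 0.057 ] [ -2.3 -16.2   3.7]
26.5 [0.5788 0.0931 0.057 ] [ -2.6 -16.4   3.6]
```

Request:
move_arm([
  [[0, 0, 0], [0, 0.005, 0], 1],
  [[0, 0, 0], [0, 0.01, 0], 1],
  [[0, 0, 0], [0, 0.015, 0], 1],
  [[0, 0, 0], [0, 0.018, 0], 1],
])

```text
time: 27.05
tool_pos: [0.5788, 0.0944, 0.057]
tcp_rot: [0.041, -3.139, 0.013]
wrist_force: [-2.2, -17.2, 4.4]
width: 0.001
```

```bash
python3 - <<'E'
from h import *
F=[]
for i in range(8):
    s=status.read_state(); F.append(np.r_[s["tool_pos"],s["wrist_force"]]); read_camera("top")
print(s["time"],np.mean(F,0).round(4))
E
```

```text
27.4 [  0.5788   0.0944   0.057   -2.5475 -17.2841   3.9263]
```

Request:
move_arm([
  [[0, 0, 0], [0, -0.01, 0], 1],
  [[0, 0, 0], [0, -0.04, 0], 1],
  [[0, 0, 0], [0, -0.2, 0], 1],
  [[0, 0, 0], [0, -0.5, 0], 1],
  [[0, 0, 0], [0, -0.8, 0.2], 1],
  [[0, 0, 0], [0, -0.8, 0.6], 1],
  [[0, 0, 0], [0, -0.8, 1], 1],
  [[0, 0, 0], [0, -0.8, 1], 1],
])

```text
time: 28.45
tool_pos: [0.5831, 0.0191, 0.1617]
tcp_rot: [-0.038, 3.132, 0.0]
wrist_force: [-0.2, -0.7, 0.0]
width: 0.001
```

Request:
move_arm([
  [[0, 0, 0], [0, 0.3, 0.4], 1],
  [[0, 0, 0], [0, 0.7, 0.8], 1],
  [[0, 0, 0], [0, 0.7, 0.8], 1],
  [[0, 0, 0], [0, 0.7, 0.8], 1],
])

```text
time: 28.95
tool_pos: [0.579, 0.0894, 0.2356]
tcp_rot: [0.04, -3.14, 0.001]
wrist_force: [-0.5, -0.3, -0.4]
width: 0.001
```

```bash
python3 - <<'E'
from h import *
s=status.read_state();print(s["time"],s["tool_pos"],s["wrist_force"])
ci=camera_info("wrist"); p,d=read_camera("wrist"); cv2.imwrite("pics/wf.png",p[...,::-1])
P=wcloud(d,ci).reshape(-1,3); x,y,z=P.T; X=abs(x-.58)<.09
rect(P,X&(y>.08)&(y<.14)&(z>.102)&(z<.108),"plate")
f=np.median(y[X&(abs(x-.58)<.01)&(z>.102)&(z<.107)&(y>.07)&(y<.13)]);print(f)
for nm,a,b in (("rowtops",.08,.23),): rect(P,X&(y>a)&(y<b)&(z>.097)&(z<.102),nm)
rect(P,X&(y>.18)&(y<.23)&(z>.08)&(z<.096),"pad"); rect(P,X&(y>.235)&(y<.28)&(z>.09)&(z<.1),"wall")
E
```

```text
28.95 [0.57896975 0.08940032 0.2356488 ] [-0.53546668 -0.27434457 -0.37553301]
plate 1847 [581.7 123.9] [115.7  31.1] 1.22 pca 1.46 z 106.2
0.11687361848379535
rowtops 5823 [580.9 147.5] [120.7  78.3] 1.13 pca 1.99 z 100.6
pad 426 [573.  208.7] [109.9  45.9] 5.58 pca 1.45 z 89.5
wall 1548 [577.7 254.4] [150.4  14. ] 1.49 pca 1.4 z 95.3
```

View pics/wf.png

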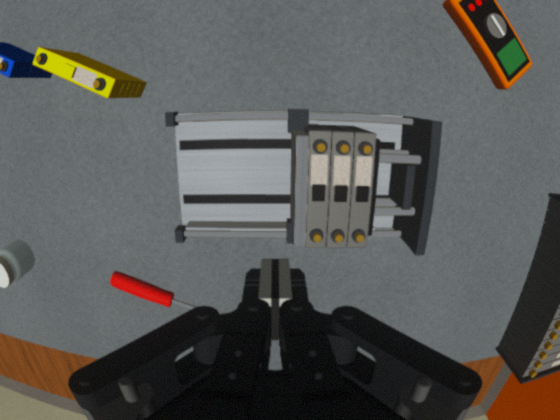

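The final picture shows the row closed: plate at (298,185), three modules at (318–365,190) all in line, terminals up, against the pad at (375,200). Meter, driver and jar are unmoved. The robot is clear, so I hand in.

```bash
python3 -c "
from workcell import order; print(order.finish_job())"
```

```text
the job is handed in; nothing more can be done
None
```

The loose grey module now stands in the tray gap, terminals up and in line with the others. The plate has closed the three modules against the sprung pad, and I handed the job in at about 29 s with the arm clear.

- **Preload:** I estimate 5.6–5.9 N.
  - By force: holding the plate at the end took 17.3 N, against 11.7 N while sliding before the pad was touched. The difference is 5.6 N.
  - By travel: the tool went about 6.1 mm past the point where I felt the pad, which gives about 5.9 N. The camera roughly agrees, with the front of the row about 6.5 mm past where the pad face rested.
- **Squeeze on the row:** I estimate at most about 10 N, from 17.3 N less the 7.2 N of plate friction. The limit was 15 N.
- **Last look:** the final wrist picture shows the row straight and closed up, and the meter, screwdriver and jar look undisturbed.
- **Uncertainty:** single force readings scattered by about ±0.7 N, so the pad contact point is only known to about 0.5 mm. I did not measure the preload again after letting go of the plate. No check failed.

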